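# Open the drive housing and set the timing pulley to its mark

## Task

Pull up the recessed paddle in the lid of the drive housing to trip its latch, and raise the lid until it stands wide open by itself. Then turn the pulley inside by its rim until its engraved mark faces the tip of the fixed pointer squarely, and leave it so with the lid open. Do not disturb the tools and parts lying around.

Things in the scene. Friction and masses are not known exactly. Their poses are not given: they have to be found in the camera images.
- housing: grey aluminium drive housing fixed to the bench, an open-topped box 210 mm (its x) by 300 mm (its y), 130 mm tall, walls 6 mm, with a lid on top; origin at the centre of its underside, z up. The lid hinges on the +y end; the recessed paddle is near the -y end; the pulley stands inside under the lid
- lid (a joint): lid angle in rad, 0 shut, opens upward to its stop at 1.75 (just past upright). With the paddle about 0.85 kg. Two hooks turned by the paddle hold it shut. A damped gas strut nearly balances it: let go below about 0.5 rad it sinks back, above about 0.7 rad the strut alone carries it slowly (several seconds) up to the stop and holds it there
- lid_hinge (a point): middle of the lid's hinge line, at the housing's +y end and its rim height (130 mm); the line runs along the housing's x. The lid is 210 x 300 mm, its top face 8 mm above this line when shut
- paddle (a joint): angle in rad of the paddle in the lid: 0 flush, grows as its free edge is pulled up, stop at 0.65; the hooks clear their keepers from about 0.25 rad. Sprung back (a pull of about 1 to 2.5 N at the free edge); once the lid is above about 0.15 rad it need not be held up any more, and a lid that sinks back rests ajar on the hooks
- paddle_grip (a point): grip point on the paddle's middle line, between its side flanges, 40 mm from its hinge, 9 mm below the lid's top face; moves with the paddle. The paddle is a bright steel tray-shaped flap 50 mm wide (housing x), 53 mm long, flush with the lid's top, free edge towards -y; its side flanges reach 18 mm below its top and can be pinched from above, 50 mm across
- paddle_hinge (a point): middle of the paddle's hinge line, on the lid 192 mm from the lid's hinge line, 5 mm below the lid's top face, parallel to the lid hinge. The paddle lies in a well in the lid 130 mm (x) by 100 mm (y), 46 mm deep: 40 mm free on either side of it, 38 mm beyond its free edge; the lid's rim beyond the well is 15 mm wide
- pulley (a joint): angle of the pulley in rad about the vertical, counter-clockwise seen from above, 0 (or any full turn) when its mark faces the pointer; turns freely without stops either way, stays where it is left (friction about 0.08 N m)
- pulley_top (a point): centre of the pulley's flat top face, 108 mm above the bench and 105 mm from the lid hinge line. The pulley is a plain aluminium disc 66 mm in diameter and 28 mm tall with a toothed rim, axis vertical, on a 48 mm pedestal that stands on the housing's floor; room for fingers all round it except at the pointer
- pulley_mark (a point): outer end of the engraved mark, at the rim (radius 33 mm) on the pulley's top face. The mark is a single dark radial line, 4 mm wide and 18 mm long, running to the rim; it turns with the pulley. The three bolt heads are not the mark
- pointer_tip (a point): tip of the fixed pointer: a dark steel cone lying level on a post, pointing at the pulley's axis from the -y (paddle) side; tip 36.5 mm from the pulley's axis (3.5 mm off the rim), 9 mm below the pulley's top face. Its x axis is the housing's x, across the pointer
- flange: bystander: dark cast turbine flange, a stepped disc 84 mm across, 46 mm tall; origin at the centre of its underside
- bearing: bystander: steel bearing ring, 52 mm across, 15 mm tall; origin at the centre of its underside
- bottle: bystander: small white bottle, 38 mm across, 100 mm tall; origin at the centre of its underside
- wrench: bystander: open-ended steel wrench lying flat; origin at the centre of its underside
- driver: bystander: screwdriver with black handle lying flat; origin at the centre of its underside
- clamp_block: bystander: small aluminium clamp block 50 x 30 x 25 mm with a stud on top; origin at the centre of its underside
- tray: bystander: shallow grey two-part tray, 100 x 130 x 35 mm; origin at the centre of its underside

How it is judged:
By the outcome, as a careful person would: the job done as asked, in the order asked, and still so for the second after the job is handed in, with the robot touching nothing.
It also fails if it takes over 72 s, if anything falls off the work surface, if the arm or the gripper's body presses on something with over 40 N, if the wrist force passes 120 N, or if a joint passes its speed limit or range.

## Robot

A 7-joint arm with a two-finger parallel gripper is mounted at the origin on the work surface. World frame = base frame: x ahead of the robot, y to its left, z up, the work surface at z = 0. Lengths are in m, angles in rad, forces in N, time in s.
With the tool pointing down it reaches from about 0.425 to 0.925 m from the base axis. Payload 6.8 kg.
Tool frame: the origin (TCP) lies at the very end of the fingers, on their centre line; the grasp point (between the pads) lies 19 mm behind it; z points along the fingers, y is the line along which they close (so a half turn about z gives the same grasp; the last joint's range is limited). The gripper opens to 85 mm and grips with 20 to 120 N. Pads are 22 mm wide; open, the fingers measure 114 mm over their backs; the gripper's body (76 mm by 85 mm) begins 54 mm behind the grasp point. The pads swing forward as they close: fully open they stand 13 mm farther back than shut.
Start: joints at [1.194, 0.477, 0.022, 1.555, -0.011, 1.109, -0.083], TCP at [0.179, -0.651, 0.231] pointing down, gripper open.
Joint ranges: [-2.96, 2.96], [-0.34, 2.1], [-1.41, 1.46], [0.24, 2.44], [-1.37, 4.51], [0.17, 1.92], [-2.96, 2.96]. Speed limits (rad/s): [2.39, 2.39, 3.14, 3.14, 3.14, 3.14, 3.14].

## Interface

Orientations are given as a unit quaternion [w, x, y, z].
In Python, from station import get_obs, read_camera, hand_in gives the robot as it stands.
- The arm moves only by the tool arm_command, never from a script. Its argument "commands" is one flat list of numbers, 7 for each row, row after row: the shift along the tool's x, y, z in m, then the turn, a rotation vector about the tool's x, y, z in degrees, then the opening, from 0 (shut) to 1 (fully open). In form: [tx, ty, tz, rx, ry, rz, fingers, tx, ty, tz, rx, ry, rz, fingers, ...]. A call has 1 to 8 rows; each row is the pose to reach, as a shift and turn from the pose commanded when the call began, along the tool's axes at that moment; what a row does not reach only later rows make up. A row lasts 1/10 s, in which the tool goes at most 50 mm and 8.59 degrees, less where a joint would pass 70% of its speed; a pose out of reach is approached as far as the arm can. A call with a gripper value outside its range is refused whole. The fingers move at their own pace and stop on an object; "force" is the grip in N (left out, the last holds). Time passes only in rows, so rows that repeat a pose let the fingers close. It gives the time, the measured TCP pose, the force, the opening and the grip force at its end, in the units of the state.
- get_obs(): the state, without advancing time (a new reading comes with each control period).
- read_camera(name): name is "scene" or "top"; returns a dict with "img" (400x640x3 uint8, red, green, blue), "camera_matrix" (3x3 intrinsics, pixels), "pose" (4x4, takes a point from camera to world coordinates). Camera axes: x right, y down, z forward; pixel columns grow to the right and rows downward; lengths in m; the calibration is good to about 2 mm. A picture is of the moment at which its call begins. There is no depth.
- hand_in(): hands the job in; it is judged then, once.
The state is a dict: "t": time; "q": joint angles; "joint_vel": joint speeds; "joint_torque": joint torques, N m; "eef_pos": TCP position; "tool_rot": TCP orientation; "contact_force": force on the tool from outside, world axes, zero at the start; "torque": the same for the moment, N m; "gripper_width": opening from 0.0 (shut) to 1.0 (fully open); "grasp_force": force on a finger pad.
Only numpy, scipy, OpenCV 4.12 (cv2) and the standard library are available. Lean on these libraries where they do the work, as an engineer would, in place of code of your own. Each camera call takes 0.05 s, during which the arm holds its last target. There are 200 camera calls.

## Working session

There is one attempt and no reset: what is moved stays moved. The work goes in short steps, Python scripts to look and compute and a tool call to move; the robot and the scene stay as the last step left them, time stands still between calls to the robot, and variables do not carry over. Pictures are saved under pics/ and viewed, at most 10 in all, crops included, and the job is handed in when it is done.

Besides the shell and the picture viewer there is one more tool, called after "Call:" as name(argument=value, ...) on one line, values as JSON. arm_command: Moves the arm, as the interface text tells. Its arguments: {"type":"object","properties":{"commands":{"type":"array","items":{"type":"number"}},"force":{"type":"number"}},"required":["commands"]}

```bash
ls; mkdir -p pics
python3 - <<'E'
from station import *
import cv2,numpy as np
o=get_obs();print({k:np.round(v,3) for k,v in o.items()})
for n in("scene","top"):
    c=read_camera(n);cv2.imwrite(f"pics/{n}0.png",c["img"][:,:,::-1]);print(n,c["camera_matrix"],np.round(c["pose"],3))
E
```

```text
pics
{'t': np.float64(0.0), 'q': array([ 1.194,  0.478,  0.022,  1.556, -0.012,  1.109, -0.083]), 'joint_vel': array([-0.   , -0.   , -0.002,  0.002, -0.001,  0.   , -0.001]), 'joint_torque': array([-1.0000e-03, -5.9644e+01,  1.6070e+00, -2.8120e+01,  1.2000e-02,
        9.0000e-03, -0.0000e+00]), 'eef_pos': array([ 0.179, -0.65 ,  0.23 ]), 'tool_rot': array([-0.001,  0.991,  0.134, -0.   ]), 'contact_force': array([ 0.931,  0.393, -0.492]), 'torque': array([ 0.001, -0.016, -0.014]), 'grasp_force': np.float64(0.0), 'gripper_width': np.float64(1.0)}
scene [[362.34713921   0.         322.65663069]
 [  0.         362.34713921 198.98467836]
 [  0.           0.           1.        ]] [[ 0.776  0.389 -0.497  1.058]
 [ 0.631 -0.497  0.596 -0.484]
 [-0.015 -0.775 -0.631  0.721]
 [ 0.     0.     0.     1.   ]]
top [[481.05033729   0.         323.9142074 ]
 [  0.         481.05033729 197.08349701]
 [  0.           0.           1.        ]] [[-0.002 -0.992  0.123  0.471]
 [-1.     0.004  0.02   0.093]
 [-0.02  -0.123 -0.992  1.179]
 [ 0.     0.     0.     1.   ]]
```

View pics/scene0.png

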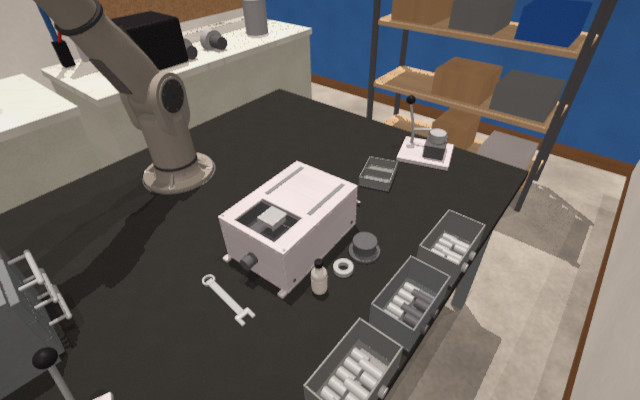

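View pics/top0.png

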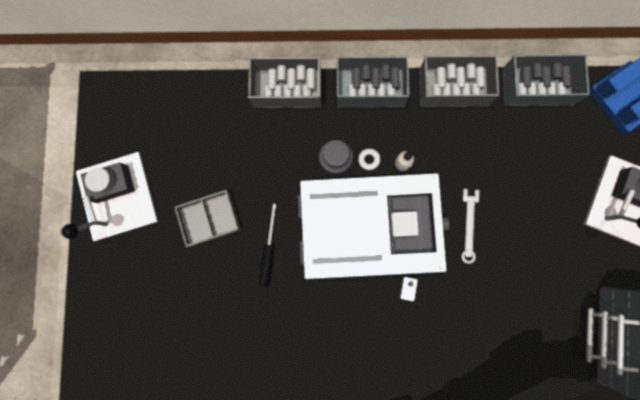

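The scene view shows the housing shut with its paddle end towards the camera. In the top view the lid spans about (301,181)-(446,271), with the paddle at (404,224) and the hinge end on the left (+y).

```bash
cat > h.py <<'E'
from station import *
import cv2,numpy as np
from scipy.spatial.transform import Rotation as R
def ray(c,px,z):
    d=c["pose"][:3,:3]@np.linalg.solve(c["camera_matrix"],[px[0],px[1],1]);p=c["pose"][:3,3]
    return p+d*(z-p[2])/d[2]
def proj(c,P):
    q=c["pose"][:3,:3].T@(np.array(P)-c["pose"][:3,3]);q=c["camera_matrix"]@q;return q[:2]/q[2]
def tool():
    o=get_obs();q=o["tool_rot"];return o["eef_pos"],R.from_quat([q[1],q[2],q[3],q[0]]).as_matrix()
E
python3 - <<'E'
from h import *
c=read_camera("top");im=c["img"]
g=im.min(2);m=(g>200).astype(np.uint8)
n,l,s,ce=cv2.connectedComponentsWithStats(m)
i=l[230,345];cn=max(cv2.findContours((l==i).astype(np.uint8),0,1)[0],key=cv2.contourArea)
r=cv2.minAreaRect(cn);P=np.array([ray(c,p,.138) for p in cv2.boxPoints(r)]);print(np.round(P,4),P.mean(0))
j=l[224,404];cn=max(cv2.findContours((l==j).astype(np.uint8),0,1)[0],key=cv2.contourArea)
r=cv2.minAreaRect(cn);P=np.array([ray(c,p,.138) for p in cv2.boxPoints(r)]);print(np.round(P,4),P.mean(0),s[j],s[i])
# well
w=((g<140)&(l==0)).astype(np.uint8)[180:270,385:440];w=cv2.morphologyEx(w,cv2.MORPH_CLOSE,np.ones((3,3)))
cn=max(cv2.findContours(w,0,1)[0],key=cv2.contourArea)+[385,180]
r=cv2.minAreaRect(cn);P=np.array([ray(c,p,.138) for p in cv2.boxPoints(r)]);print(np.round(P,4),P.mean(0))
print(np.round(tool()[1],3))
E
```

```text
[[ 0.6354  0.167   0.138 ]
 [ 0.6509 -0.1396  0.138 ]
 [ 0.441  -0.1444  0.138 ]
 [ 0.425   0.1546  0.138 ]] [0.53809808 0.00940538 0.138     ]
[[ 0.5642 -0.0342  0.138 ]
 [ 0.5675 -0.0853  0.138 ]
 [ 0.5193 -0.0872  0.138 ]
 [ 0.516  -0.0364  0.138 ]] [ 0.54176223 -0.06077559  0.138     ] [393 212  25  24 527] [  301   174   145   104 10043]
[[ 0.6035 -0.023   0.138 ]
 [ 0.6101 -0.1207  0.138 ]
 [ 0.4822 -0.126   0.138 ]
 [ 0.4755 -0.0298  0.138 ]] [ 0.54283212 -0.07488854  0.138     ]
[[ 0.964  0.266 -0.   ]
 [ 0.266 -0.964  0.001]
 [-0.    -0.001 -1.   ]]
```

Call:
arm_command(commands=[0,0,-0.05,0,0,0,0.8,0,0,-0.1,0,0,0,0.8,0.5037,-0.459,-0.12,0,0,-77.5,0.8,0.5037,-0.459,-0.12,0,0,-77.5,0.8,0.5037,-0.459,-0.12,0,0,-77.5,0.8,0.5037,-0.459,-0.12,0,0,-77.5,0.8,0.5037,-0.459,-0.12,0,0,-77.5,0.8,0.5037,-0.459,-0.12,0,0,-77.5,0.8], force=40)

```text
t: 0.95
eef_pos: [0.3399, -0.3952, 0.3401]
tool_rot: [0.0, 0.832, 0.554, -0.0]
contact_force: [0.3, -0.7, 0.3]
gripper_width: 0.8
grasp_force: 0.0
```

```bash
cat > go.py <<'E'
# usage: go.py x y z yaw_deg tilt_deg : tool y along (cos yaw, sin yaw); tilt = rotation -tilt about housing x (opening sense)
from h import *
import sys
x,y,z,yaw,tilt=map(float,sys.argv[1:6])
p,M=tool()
def T(a,s=1): 
    a=np.radians(a);yv=s*np.array([np.cos(a),np.sin(a),0]);zv=np.array([0,0,-1.]);return np.c_[np.cross(yv,zv),yv,zv]
hx=np.array([np.cos(.05),np.sin(.05),0])
for s in(1,-1):
    G=R.from_rotvec(-np.radians(tilt)*hx).as_matrix()@T(yaw,s)
    rv=np.degrees(R.from_matrix(M.T@G).as_rotvec());print(s,np.round(rv,2))
print("shift",np.round(M.T@(np.array([x,y,z])-p),4),"now",np.round(p,4),np.round(M,3).tolist())
o=get_obs();print("t",o["t"],"q",np.round(o["q"],3),"F",np.round(o["contact_force"],1),"w",round(float(o["gripper_width"]),3),"g",o["grasp_force"])
E
python3 go.py .5424 -.0735 .23 2.9 0
```

```text
1 [-1.000e-02  1.000e-02 -2.559e+01]
-1 [2.0000e-02 1.0000e-02 1.5441e+02]
shift [0.3749 0.0628 0.11  ] now [ 0.3399 -0.3952  0.3401] [[0.386, 0.923, -0.0], [0.923, -0.386, -0.0], [-0.0, -0.0, -1.0]]
t 0.95 q [ 0.97   0.147 -0.257  1.762  0.04   1.237  0.306] F [ 0.3 -0.7  0.3] w 0.8 g 0.0
```

Call:
arm_command(commands=[0.3749,0.0628,0.11,0,0,-25.6,0.8,0.3749,0.0628,0.11,0,0,-25.6,0.8,0.3749,0.0628,0.11,0,0,-25.6,0.8,0.3749,0.0628,0.11,0,0,-25.6,0.8,0.3749,0.0628,0.11,0,0,-25.6,0.8,0.3749,0.0628,0.11,0,0,-25.6,0.8,0.3749,0.0628,0.11,0,0,-25.6,0.8,0.3749,0.0628,0.11,0,0,-25.6,0.8])

```text
t: 1.75
eef_pos: [0.5445, -0.0747, 0.2294]
tool_rot: [-0.0, 0.691, 0.723, 0.0]
contact_force: [1.1, -0.8, -0.3]
gripper_width: 0.798
grasp_force: 0.0
```

```bash
python3 go.py .5424 -.0735 .111 2.9 0
python3 - <<'E'
from h import *
c=read_camera("scene")["img"][150:300,180:400,::-1];cv2.imwrite("pics/s1.png",cv2.resize(c,None,fx=3.5,fy=3.5))
E
```

```text
1 [-0.   -0.01 -0.31]
-1 [-1.0000e-02  1.0000e-02  1.7969e+02]
shift [ 0.0013 -0.002   0.1184] now [ 0.5445 -0.0747  0.2294] [[-0.045, 0.999, -0.0], [0.999, 0.045, 0.0], [0.0, -0.0, -1.0]]
t 1.75 q [ 0.463  0.322 -0.538  1.831  0.189  1.04  -0.104] F [ 1.1 -0.8 -0.3] w 0.798 g 0.0
```

View pics/s1.png

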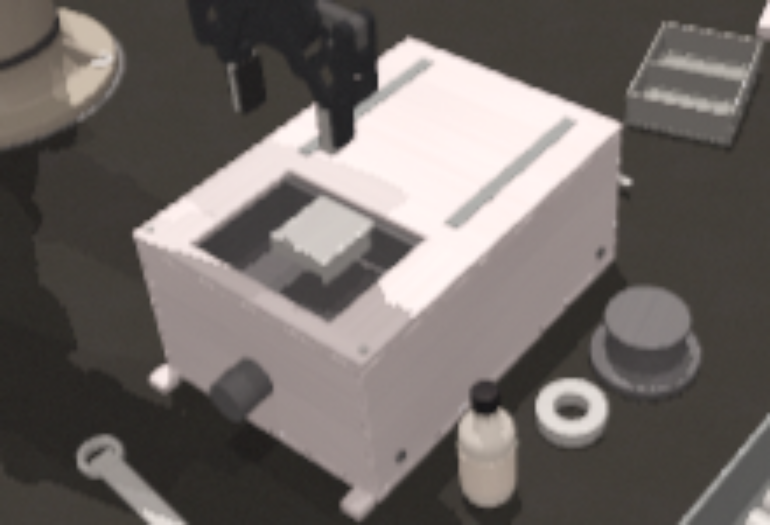

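The crop shows the open fingers above the well, one on each side of the paddle at (322,237). The pose fits, so I will descend and grip.

Call:
arm_command(commands=[0.0013,-0.002,0.04,0,0,0,0.8,0.0013,-0.002,0.08,0,0,0,0.8,0.0013,-0.002,0.105,0,0,0,0.8,0.0013,-0.002,0.1184,0,0,0,0.8,0.0013,-0.002,0.1184,0,0,0,0.8,0.0013,-0.002,0.1184,0,0,0,0.4,0.0013,-0.002,0.1184,0,0,0,0.3,0.0013,-0.002,0.1184,0,0,0,0.3])

```text
t: 2.6
eef_pos: [0.5419, -0.0757, 0.1131]
tool_rot: [0.0, 0.691, 0.723, 0.0]
contact_force: [-4.2, -0.5, 4.9]
gripper_width: 0.577
grasp_force: 43.7
```

```bash
python3 go.py .5424 -.0735 .111 2.9 0
```

```text
1 [ 0.04  0.04 -0.37]
-1 [ 6.0000e-02 -7.0000e-02  1.7963e+02]
shift [0.0022 0.0006 0.0021] now [ 0.5419 -0.0757  0.1131] [[-0.044, 0.999, 0.001], [0.999, 0.044, -0.001], [-0.001, 0.001, -1.0]]
t 2.6 q [ 0.416  0.461 -0.493  1.941  0.296  0.81  -0.195] F [-4.2 -0.5  4.9] w 0.577 g 43.73028874397278
```

```bash
cat > plan.py <<'E'
import numpy as np
# 2D in tool-start plane: tool x = housing +y, tool z = down
def pose(a,th,ta):
    v=np.array([.192,.003])+[.04*np.cos(a)+.004*np.sin(a),.04*np.sin(a)-.004*np.cos(a)]
    u=v[0]*np.cos(th)-v[1]*np.sin(th);w=v[0]*np.sin(th)+v[1]*np.cos(th)   # u toward -y, w up
    return np.array([-u-.019*np.sin(ta),w-.019*np.cos(ta)])  # Y,Z
S=[(a,0,a/2) for a in np.linspace(0,.4,9)[1:]]+[(.4,t,.2+.65*t) for t in np.linspace(0,.96,17)[1:]]
prev=(0,0,0)
for k in range(0,24,8):
    p0=pose(*prev);t0=prev[2]
    for s in S[k:k+8]:
        d=pose(*s)-p0
        # tool axes at tilt t0: z=(-sin,-cos), x=(cos,-sin)
        tx=d@[np.cos(t0),-np.sin(t0)];tz=d@[-np.sin(t0),-np.cos(t0)]
        print(f"{tx:.4f}, 0, {tz:.4f}, 0, {-np.degrees(s[2]-t0):.1f}, 0, 0.3,",end=" ")
    prev=S[k+7];print()
E
python3 plan.py
```

```text
-0.0006, 0, -0.0020, 0, -1.4, 0, 0.3, -0.0011, 0, -0.0040, 0, -2.9, 0, 0.3, -0.0016, 0, -0.0061, 0, -4.3, 0, 0.3, -0.0019, 0, -0.0081, 0, -5.7, 0, 0.3, -0.0021, 0, -0.0102, 0, -7.2, 0, 0.3, -0.0022, 0, -0.0122, 0, -8.6, 0, 0.3, -0.0023, 0, -0.0142, 0, -10.0, 0, 0.3, -0.0022, 0, -0.0163, 0, -11.5, 0, 0.3, 
-0.0022, 0, -0.0138, 0, -2.2, 0, 0.3, -0.0036, 0, -0.0277, 0, -4.5, 0, 0.3, -0.0041, 0, -0.0416, 0, -6.7, 0, 0.3, -0.0038, 0, -0.0555, 0, -8.9, 0, 0.3, -0.0027, 0, -0.0694, 0, -11.2, 0, 0.3, -0.0007, 0, -0.0831, 0, -13.4, 0, 0.3, 0.0020, 0, -0.0967, 0, -15.6, 0, 0.3, 0.0056, 0, -0.1101, 0, -17.9, 0, 0.3, 
0.0001, 0, -0.0138, 0, -2.2, 0, 0.3, 0.0011, 0, -0.0276, 0, -4.5, 0, 0.3, 0.0029, 0, -0.0413, 0, -6.7, 0, 0.3, 0.0054, 0, -0.0549, 0, -8.9, 0, 0.3, 0.0088, 0, -0.0682, 0, -11.2, 0, 0.3, 0.0130, 0, -0.0813, 0, -13.4, 0, 0.3, 0.0180, 0, -0.0941, 0, -15.6, 0, 0.3, 0.0237, 0, -0.1066, 0, -17.9, 0, 0.3,
```

Call:
arm_command(commands=[-0.0006,0,-0.002,0,-1.4,0,0.3,-0.0011,0,-0.004,0,-2.9,0,0.3,-0.0016,0,-0.0061,0,-4.3,0,0.3,-0.0019,0,-0.0081,0,-5.7,0,0.3,-0.0021,0,-0.0102,0,-7.2,0,0.3,-0.0022,0,-0.0122,0,-8.6,0,0.3,-0.0023,0,-0.0142,0,-10.0,0,0.3,-0.0022,0,-0.0163,0,-11.5,0,0.3], force=60)

```text
t: 3.4
eef_pos: [0.5419, -0.0786, 0.1274]
tool_rot: [0.073, 0.688, 0.719, -0.07]
contact_force: [-0.6, -2.6, -2.9]
gripper_width: 0.57
grasp_force: 69.3
```

```bash
python3 go.py .5424 -.0735 .111 2.9 11.5
```

```text
1 [-0.09  0.15 -0.35]
-1 [2.4000e-01 1.5000e-01 1.7965e+02]
shift [0.0083 0.0007 0.015 ] now [ 0.5419 -0.0786  0.1274] [[-0.043, 0.999, 0.008], [0.978, 0.044, -0.202], [-0.202, -0.0, -0.979]]
t 3.4 q [ 0.235  0.424 -0.406  1.958  0.486  0.872 -0.427] F [-0.6 -2.6 -2.9] w 0.57 g 69.32332992553711
```

The pull force of about 3 N fits the paddle spring, so the paddle is up. Next I raise the lid.

Call:
arm_command(commands=[-0.0022,0,-0.0138,0,-2.2,0,0.3,-0.0036,0,-0.0277,0,-4.5,0,0.3,-0.0041,0,-0.0416,0,-6.7,0,0.3,-0.0038,0,-0.0555,0,-8.9,0,0.3,-0.0027,0,-0.0694,0,-11.2,0,0.3,-0.0007,0,-0.0831,0,-13.4,0,0.3,0.002,0,-0.0967,0,-15.6,0,0.3,0.0056,0,-0.1101,0,-17.9,0,0.3])

```text
t: 4.2
eef_pos: [0.5405, -0.0511, 0.236]
tool_rot: [0.185, 0.669, 0.698, -0.177]
contact_force: [-1.3, -2.3, -4.2]
gripper_width: 0.57
grasp_force: 69.1
```

```bash
python3 go.py .5424 -.0735 .111 2.9 29.4;  python3 - <<'E'
from h import *
c=read_camera("scene")["img"][80:300,150:430,::-1];cv2.imwrite("pics/s2.png",cv2.resize(c,None,fx=2,fy=2))
E
```

```text
1 [-0.13  0.24 -0.38]
-1 [  0.38   0.21 179.62]
shift [0.0423 0.0008 0.1198] now [ 0.5405 -0.0511  0.236 ] [[-0.038, 0.999, 0.022], [0.868, 0.044, -0.494], [-0.495, 0.001, -0.869]]
t 4.2 q [-0.002  0.333 -0.387  1.888  0.656  1.219 -0.656] F [-1.3 -2.3 -4.2] w 0.57 g 69.09921526908875
```

View pics/s2.png

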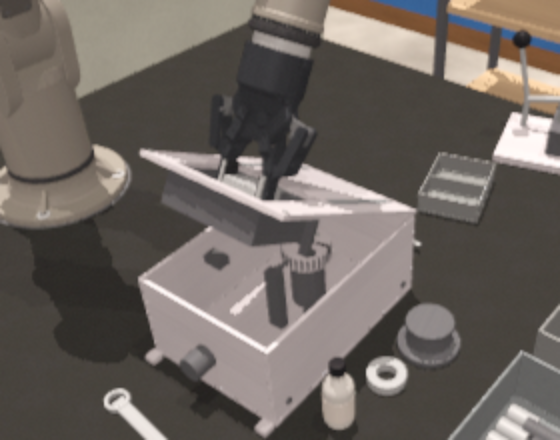

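The lid is up about 0.5 rad with the paddle still gripped at (240,185), and the pulley shows at (305,255). I keep raising it.

Call:
arm_command(commands=[0.0001,0,-0.0138,0,-2.2,0,0.3,0.0011,0,-0.0276,0,-4.5,0,0.3,0.0029,0,-0.0413,0,-6.7,0,0.3,0.0054,0,-0.0549,0,-8.9,0,0.3,0.0088,0,-0.0682,0,-11.2,0,0.3,0.013,0,-0.0813,0,-13.4,0,0.3,0.018,0,-0.0941,0,-15.6,0,0.3,0.0237,0,-0.1066,0,-17.9,0,0.3])

```text
t: 5.05
eef_pos: [0.5368, 0.0218, 0.3172]
tool_rot: [0.291, 0.633, 0.661, -0.279]
contact_force: [-4.6, -2.8, -2.8]
gripper_width: 0.57
grasp_force: 69.2
```

```bash
python3 go.py .5424 -.0735 .45 2.9 0
```

```text
1 [-0.17 47.58 -0.4 ]
-1 [ 72.46   0.26 164.34]
shift [-0.1624  0.0015 -0.0191] now [0.5368 0.0218 0.3172] [[-0.029, 0.999, 0.032], [0.674, 0.043, -0.738], [-0.738, 0.0, -0.675]]
t 5.05 q [-0.254  0.386 -0.403  1.769  0.787  1.614 -0.844] F [-4.6 -2.8 -2.8] w 0.57 g 69.19867157936096
```

Call:
arm_command(commands=[0,0,0,0,0,0,0.85,0,0,0,0,0,0,0.85,0,0,0,0,0,0,0.85,0,0,-0.04,0,0,0,0.85,0,0,-0.09,0,0,0,0.85,-0.05,0,-0.11,0,0,0,0.85,-0.1,0,-0.11,0,0,0,0.85,-0.15,0,-0.11,0,8.6,0,0.85])

```text
t: 5.85
eef_pos: [0.5383, 0.0063, 0.4964]
tool_rot: [0.238, 0.649, 0.685, -0.229]
contact_force: [2.0, -0.4, -0.4]
gripper_width: 0.851
grasp_force: 0.0
```

```bash
python3 go.py .56 -.14 .47 2.9 0;  python3 - <<'E'
from h import *
c=read_camera("scene")["img"][40:300,150:450,::-1];cv2.imwrite("pics/s3.png",cv2.resize(c,None,fx=2,fy=2))
E
```

```text
1 [-0.24 38.61  0.24]
-1 [ -59.42   -0.37 -169.66]
shift [-0.0987  0.0141  0.1124] now [0.5383 0.0063 0.4964] [[-0.045, 0.999, 0.029], [0.78, 0.053, -0.623], [-0.624, -0.005, -0.781]]
t 5.85 q [-0.165  0.208 -0.391  1.512  0.668  1.772 -0.484] F [ 2.  -0.4 -0.4] w 0.851 g 0.0
```

View pics/s3.png

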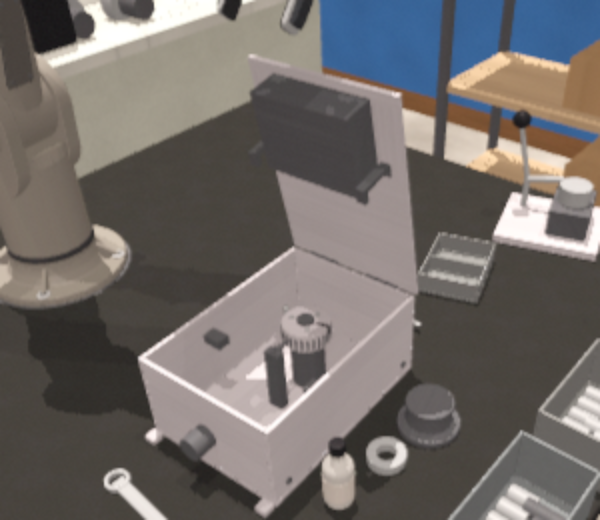

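The lid is at about 1.4 rad and still rising by itself, and the hand is clear above it. I bring the tool upright and over to the -y side.

Call:
arm_command(commands=[-0.04,0.014,0.03,0,8.5,0,0.95,-0.08,0.014,0.07,0,17,0,0.95,-0.12,0.014,0.1,0,25.5,0,0.95,-0.15,0.014,0.07,0,34,0,0.95,-0.18,0.014,0.04,0,38.6,0,0.95,-0.2,0.014,0.02,0,38.6,0,0.95,-0.2,0.014,0.02,0,38.6,0,0.95,-0.2,0.014,0.02,0,38.6,0,0.95])

```text
t: 6.7
eef_pos: [0.5596, -0.1646, 0.608]
tool_rot: [0.001, 0.692, 0.722, -0.0]
contact_force: [0.0, -0.1, -0.0]
gripper_width: 0.949
grasp_force: 0.0
```

```bash
python3 go.py .5355 .0540 .25 2.9 0;  python3 - <<'E'
from h import *
c=read_camera("top");print(proj(c,(.5357,.054,.108)),proj(c,(.537,.018,.1)))
i=c["img"];cv2.imwrite("pics/t1full.png",i[:,:,::-1])
a=proj(c,(.5357,.054,.108)).astype(int);x=i[a[1]-50:a[1]+50,a[0]-50:a[0]+80,::-1];cv2.imwrite("pics/t1.png",cv2.resize(x,None,fx=6,fy=6,interpolation=2))
E
```

```text
1 [ 0.08  0.15 -0.45]
-1 [ 2.4000e-01 -1.3000e-01  1.7955e+02]
shift [ 0.2204 -0.0153  0.3574] now [ 0.5596 -0.1646  0.608 ] [[-0.043, 0.999, 0.002], [0.999, 0.043, -0.003], [-0.003, 0.001, -1.0]]
t 6.7 q [ 0.315  0.237 -0.192  1.075  0.049  1.831  0.184] F [ 0.  -0.1 -0. ] w 0.949 g 0.0
[351.1008765  227.32017439] [367.05314032 226.9069535 ]
```

View pics/t1.png

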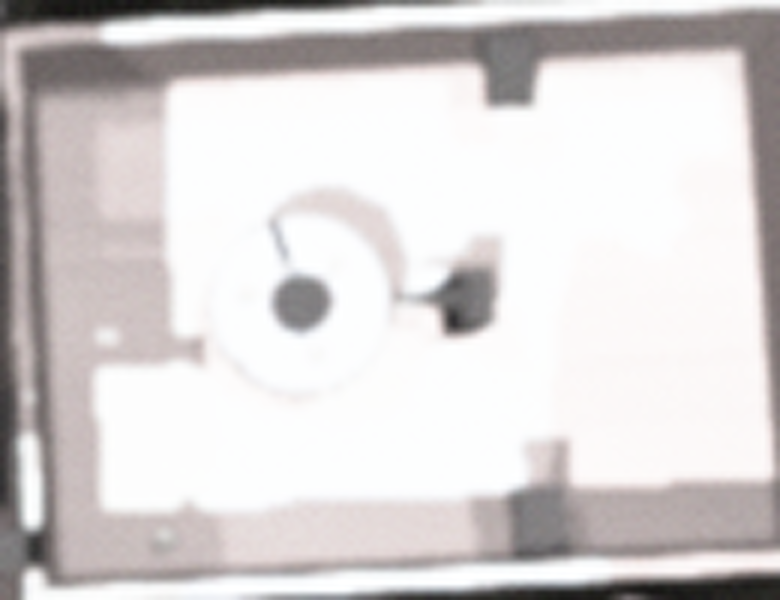

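The top crop shows the pulley centred at (303,303), its mark running from (287,258) to (270,218), and the pointer tip at (395,297). The mark stands about 108° counter-clockwise of the pointer. I will grip the rim at +54° and turn clockwise in one grasp.

Call:
arm_command(commands=[0.03,-0.002,0.04,0,0,-8,1,0.06,-0.004,0.08,0,0,-16,1,0.09,-0.006,0.12,0,0,-24,1,0.12,-0.008,0.16,0,0,-32,1,0.15,-0.01,0.2,0,0,-40,1,0.18,-0.012,0.24,0,0,-48,1,0.2204,-0.0153,0.27,0,0,-54.4,1,0.2204,-0.0153,0.31,0,0,-54.4,1])

```text
t: 7.55
eef_pos: [0.5326, 0.0621, 0.2961]
tool_rot: [0.0, 0.278, 0.961, 0.0]
contact_force: [0.5, -0.2, 0.4]
gripper_width: 1.002
grasp_force: 0.0
```

```bash
python3 - <<'E'
from h import *
c=cv2.imread("pics/t1.png")
k=read_camera("top");a=np.array([351,227])-50
W=lambda p:ray(k,a+(np.array(p)+.5)/6-.5,.108)
ce,m1,m2=W((303,303)),W((287,258)),W((270,218));print(ce,m1,m2)
d=m2-ce;print("angle ccw deg",np.degrees(np.arctan2(d[1],d[0])-(-np.pi/2+.05)), np.hypot(*d[:2]))
pt=ray(k,a+(np.array((395,297))+.5)/6-.5,.099);print(pt,np.degrees(np.arctan2(*(pt-ce)[[1,0]])))
E
python3 go.py .5355 .0540 .077 56.9 0
```

```text
[0.53622699 0.05403442 0.108     ] [0.55296407 0.059829   0.108     ] [0.56790226 0.06603279 0.108     ]
angle ccw deg 107.88154763479365 0.0338715734285532
[0.53891224 0.01933236 0.099     ] -85.57526453509688
1 [-0.47 -0.44  0.49]
-1 [   0.68   -0.74 -179.51]
shift [-0.009   0.0018  0.2114] now [0.5292 0.058  0.2885] [[-0.842, 0.539, -0.011], [0.539, 0.842, -0.003], [0.008, -0.008, -1.0]]
t 7.6 q [ 0.158  0.23  -0.452  1.794  0.108  1.154  0.673] F [-3.6 -1.5 -6. ] w 1.0 g 0.0
```

Call:
arm_command(commands=[0,0,0.04,0,0,0,1,0,0,0.08,0,0,0,1,0,0,0.12,0,0,0,1,0,0,0.12,0,0,0,1,0,0,0.12,0,0,0,1])

```text
t: 8.1
eef_pos: [0.5343, 0.0547, 0.1778]
tool_rot: [-0.0, 0.284, 0.959, -0.001]
contact_force: [-0.5, 0.4, -0.2]
gripper_width: 1.001
grasp_force: 0.0
```

```bash
python3 go.py .536 .0540 .077 56.9 0;python3 - <<'E'
from h import *
c=read_camera("scene")["img"][40:290,200:450,::-1];cv2.imwrite("pics/s4.png",cv2.resize(c,None,fx=2.4,fy=2.4))
E
```

```text
1 [-0.15  0.01  0.04]
-1 [-2.0000e-02 -2.4000e-01 -1.7996e+02]
shift [-0.0017  0.0006  0.1008] now [0.5343 0.0547 0.1778] [[-0.838, 0.545, -0.001], [0.545, 0.838, -0.002], [-0.0, -0.003, -1.0]]
t 8.1 q [ 0.135  0.347 -0.432  1.915  0.182  0.919  0.608] F [-0.5  0.4 -0.2] w 1.001 g 0.0
```

View pics/s4.png

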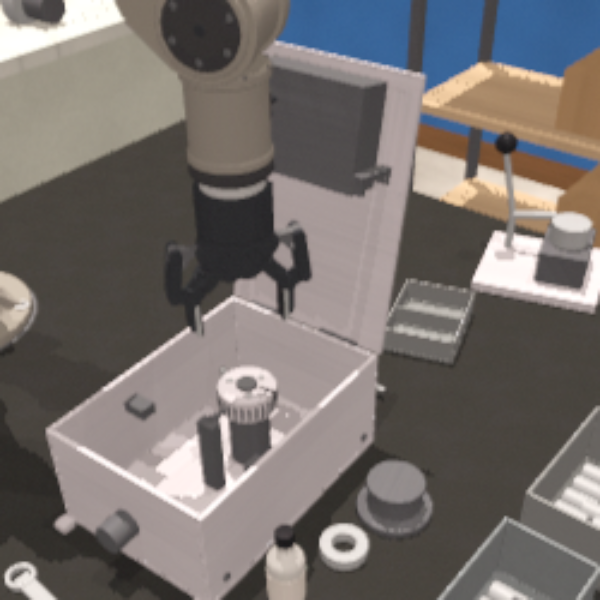

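The lid stands past upright behind the hand, and the fingers are above the pulley at (247,385). I descend and close.

Call:
arm_command(commands=[-0.0017,0.0006,0.03,0,0,0,1,-0.0017,0.0006,0.06,0,0,0,1,-0.0017,0.0006,0.085,0,0,0,1,-0.0017,0.0006,0.1,0,0,0,1,-0.0017,0.0006,0.1,0,0,0,1,-0.0017,0.0006,0.1,0,0,0,0.7,-0.0017,0.0006,0.1,0,0,0,0.6,-0.0017,0.0006,0.1,0,0,0,0.6], force=40)

```text
t: 8.95
eef_pos: [0.5374, 0.0541, 0.0794]
tool_rot: [0.002, 0.284, 0.959, -0.001]
contact_force: [-1.9, -2.0, 5.8]
gripper_width: 0.755
grasp_force: 43.7
```

```bash
python3 go.py .536 .0540 .077 56.9 0
```

```text
1 [-0.04  0.2   0.04]
-1 [-3.2000e-01 -6.0000e-02 -1.7996e+02]
shift [ 0.0011 -0.0009  0.0024] now [0.5374 0.0541 0.0794] [[-0.838, 0.545, 0.003], [0.545, 0.838, -0.002], [-0.004, -0.001, -1.0]]
t 8.95 q [ 0.091  0.485 -0.388  1.984  0.275  0.721  0.53 ] F [-1.9 -2.   5.8] w 0.755 g 43.679577112197876
```

Call:
arm_command(commands=[0,0,0,0,0,7,0.6,0,0,0,0,0,14,0.6,0,0,0,0,0,21,0.6,0,0,0,0,0,28,0.6,0,0,0,0,0,35,0.6,0,0,0,0,0,42,0.6,0,0,0,0,0,49,0.6,0,0,0,0,0,56,0.6])

```text
t: 9.75
eef_pos: [0.5353, 0.053, 0.0793]
tool_rot: [0.001, 0.703, 0.711, -0.002]
contact_force: [-9.9, -5.1, 13.1]
gripper_width: 0.758
grasp_force: 44.5
```

Call:
arm_command(commands=[0,0,0,0,0,7,0.6,0,0,0,0,0,14,0.6,0,0,0,0,0,21,0.6,0,0,0,0,0,28,0.6,0,0,0,0,0,35,0.6,0,0,0,0,0,42,0.6,0,0,0,0,0,49,0.6,0,0,0,0,0,52,0.6])

```text
t: 10.55
eef_pos: [0.5333, 0.0539, 0.0793]
tool_rot: [0.0, 0.943, 0.332, -0.003]
contact_force: [-15.1, -2.7, 19.8]
gripper_width: 0.759
grasp_force: 45.2
```

Call:
arm_command(commands=[0,0,0,0,0,0,0.6,0,0,0,0,0,0,0.6,0,0,0,0,0,0,0.6])

```text
t: 10.85
eef_pos: [0.5333, 0.0539, 0.0793]
tool_rot: [0.0, 0.943, 0.333, -0.003]
contact_force: [-16.1, -2.3, 20.6]
gripper_width: 0.758
grasp_force: 45.3
```

```bash
python3 go.py .536 .0540 .077 -51.1 0
```

```text
1 [-0.11  0.32  0.04]
-1 [-5.1000e-01 -1.7000e-01 -1.7996e+02]
shift [0.0022 0.0017 0.0023] now [0.5333 0.0539 0.0793] [[0.778, 0.629, -0.006], [0.629, -0.778, -0.002], [-0.006, -0.002, -1.0]]
t 10.85 q [-0.281  0.455  0.079  2.013 -0.054  0.682 -1.059] F [-16.1  -2.3  20.6] w 0.758 g 45.2528178691864
```

Call:
arm_command(commands=[0.0016,0.0013,-0.002,0,0,0,0.6,0.0016,0.0013,-0.002,0,0,0,0.6,0.0016,0.0013,-0.002,0,0,0,1,0.0016,0.0013,-0.002,0,0,0,1,0.0016,0.0013,-0.002,0,0,0,1,0.0016,0.0013,-0.03,0,0,0,1,0.0016,0.0013,-0.07,0,0,0,1,0.0016,0.0013,-0.11,0,0,0,1])

```text
t: 11.65
eef_pos: [0.5386, 0.0547, 0.1888]
tool_rot: [0.001, 0.943, 0.334, -0.0]
contact_force: [0.4, -0.3, 0.1]
gripper_width: 0.999
grasp_force: 0.0
```

```bash
python3 go.py .57 -.17 .40 -51.1 0
```

```text
1 [0.09 0.05 0.07]
-1 [-8.0000e-02  1.3000e-01 -1.7993e+02]
shift [-0.1171  0.1948 -0.2108] now [0.5386 0.0547 0.1888] [[0.777, 0.629, 0.0], [0.629, -0.777, -0.002], [-0.001, 0.001, -1.0]]
t 11.65 q [-0.299  0.305  0.099  1.926 -0.035  0.913 -1.074] F [ 0.4 -0.3  0.1] w 0.999 g 0.0
```

Call:
arm_command(commands=[0,0,-0.05,0,0,0,1,-0.02,0.03,-0.1,0,0,0,1,-0.04,0.06,-0.14,0,0,0,1,-0.06,0.1,-0.18,0,0,0,1,-0.09,0.14,-0.21,0,0,0,1,-0.117,0.19,-0.23,0,0,0,1,-0.13,0.215,-0.25,0,0,0,1,-0.13,0.215,-0.25,0,0,0,1])

```text
t: 12.45
eef_pos: [0.5726, -0.1986, 0.4409]
tool_rot: [0.003, 0.943, 0.331, 0.001]
contact_force: [1.1, -1.6, 0.8]
gripper_width: 0.999
grasp_force: 0.0
```

Run:
```python
from h import *
c=read_camera("top");i=c["img"]
x=i[177:277,301:431,::-1];cv2.imwrite("pics/t2.png",cv2.resize(x,None,fx=6,fy=6,interpolation=2))
```

```text
(no output)
```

View pics/t2.png

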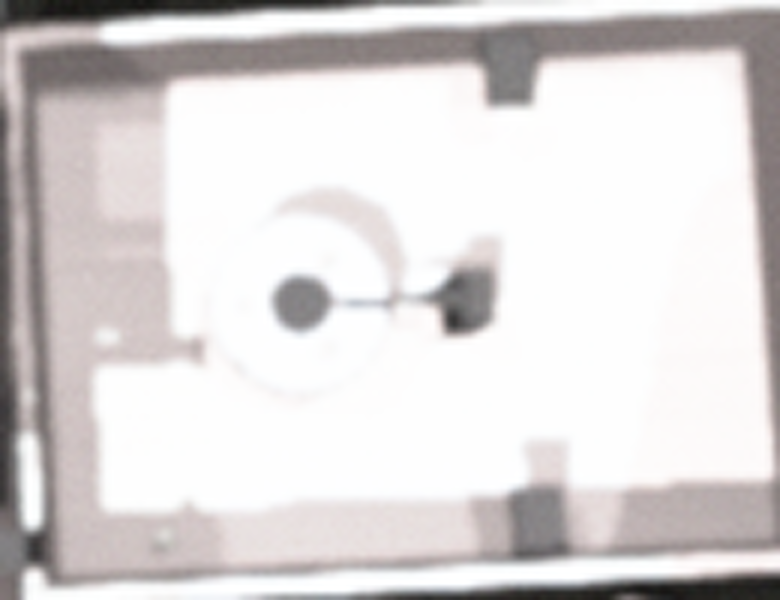

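The mark now runs from (335,302) to (390,301), nearly in line with the pointer tip at about (400,297). I measure what is left over.

Run:
```python
from h import *
cs=[read_camera("top") for _ in range(8)];c=cs[0]
g=np.mean([k["img"].mean(2) for k in cs],0)
# bore centre
sub=g[217:238,341:362];w=np.clip(190-sub,0,None);yy,xx=np.mgrid[217:238,341:362]
n,l,s,ce=cv2.connectedComponentsWithStats((w>40).astype(np.uint8));
m=np.hypot(xx-351,yy-227)<6.5;w2=w*m;C0=np.array([(w2*xx).sum(),(w2*yy).sum()])/w2.sum()
print("bore px",C0)
for col in range(354,376):
    r=g[220:234,col];b=np.percentile(r,70);d=np.clip(b-r-12,0,None)
    if d.sum()>10: print(col,round((d*np.arange(220,234)).sum()/d.sum(),2),round(d.sum()),end=" | ")
np.set_printoptions(linewidth=200);print();print(g[222:232,354:374].astype(int))
cc=ray(c,C0,.108);
for z,rad in((.108,.02),(.108,.033),(.099,.0365),(.099,.045)):
    print(z,rad,proj(c,[cc[0]+rad*np.sin(.05),cc[1]-rad*np.cos(.05),z]))
```

```text
bore px [350.7825842  227.03436074]
354 226.81 599 | 355 226.74 327 | 356 226.8 90 | 357 226.88 22 | 358 227.04 21 | 359 227.13 38 | 360 227.13 45 | 361 227.14 42 | 362 227.15 38 | 363 227.14 39 | 364 226.72 54 | 365 226.73 77 | 366 226.42 73 | 367 224.59 110 | 368 225.88 40 | 369 226.39 39 | 370 226.42 59 | 371 226.36 95 | 372 226.28 158 | 373 226.28 254 | 374 226.97 507 | 375 227.8 557 | 
[[247 251 253 253 254 254 254 254 254 253 249 236 227 228 239 251 253 253 253 253]
 [223 245 253 254 254 254 254 254 254 254 251 240 225 229 244 253 254 254 254 253]
 [171 222 250 254 254 254 254 254 254 254 253 242 223 228 247 253 254 254 251 239]
 [143 187 239 252 254 254 254 254 254 254 253 240 212 213 236 244 244 236 219 181]
 [136 160 212 238 244 243 243 243 244 244 239 221 195 196 209 215 205 185 162 137]
 [135 156 197 223 221 208 203 206 209 209 201 186 192 217 227 224 215 202 182 159]
 [138 171 226 241 241 237 236 236 236 236 230 212 216 240 246 245 243 241 235 211]
 [151 203 245 253 254 254 253 254 254 254 252 240 233 245 250 249 250 250 250 239]
 [188 236 253 254 254 254 254 254 254 254 253 247 241 246 249 248 249 251 251 245]
 [234 251 254 254 254 254 254 254 254 254 253 250 247 249 249 249 250 251 251 247]]
0.108 0.02 [359.76650965 226.55802485]
0.108 0.033 [365.60855452 226.24827432]
0.099 0.0365 [366.90532952 226.41627058]
0.099 0.045 [370.69487137 226.21537145]
```

```bash
python3 go.py .5353 .0540 .19 -51.1 0
```

```text
1 [0.02 0.08 0.2 ]
-1 [-1.200e-01  4.000e-02 -1.798e+02]
shift [ 0.1268 -0.2147  0.2469] now [ 0.5725 -0.1923  0.4372] [[0.776, 0.631, -0.001], [0.631, -0.776, -0.001], [-0.001, 0.0, -1.0]]
t 12.9 q [ 0.     0.243  0.283  1.446 -0.066  1.463 -0.606] F [-0.1 -0.5  0.2] w 0.998 g 0.0
```

Call:
arm_command(commands=[0.025,-0.042,0.03,0,0,0,1,0.05,-0.085,0.06,0,0,0,1,0.075,-0.128,0.1,0,0,0,1,0.1,-0.17,0.14,0,0,0,1,0.1268,-0.2147,0.18,0,0,0,1,0.1268,-0.2147,0.22,0,0,0,1,0.1268,-0.2147,0.247,0,0,0,1,0.1268,-0.2147,0.247,0,0,0,1])

```text
t: 13.7
eef_pos: [0.5322, 0.055, 0.1858]
tool_rot: [-0.0, 0.942, 0.336, -0.004]
contact_force: [-0.8, -1.1, 0.4]
gripper_width: 0.999
grasp_force: 0.0
```

Call:
arm_command(commands=[0,0,0.01,0,0,0,1,0,0,0.01,0,0,0,1])

```text
t: 13.9
eef_pos: [0.5366, 0.0513, 0.1806]
tool_rot: [0.001, 0.943, 0.333, -0.0]
contact_force: [0.0, 0.6, -0.0]
gripper_width: 0.997
grasp_force: 0.0
```

```bash
python3 go.py .5353 .0540 .080 -51.1 0
```

```text
1 [0.12 0.08 0.  ]
-1 [-1.2e-01  1.9e-01 -1.8e+02]
shift [ 0.0008 -0.0031  0.1006] now [0.5366 0.0513 0.1806] [[0.778, 0.628, 0.0], [0.628, -0.778, -0.002], [-0.001, 0.002, -1.0]]
t 13.9 q [-0.3    0.311  0.106  1.939 -0.038  0.893 -1.067] F [ 0.   0.6 -0. ] w 0.997 g 0.0
```

Call:
arm_command(commands=[0.0008,-0.0031,0.03,0,0,0,1,0.0008,-0.0031,0.06,0,0,0,1,0.0008,-0.0031,0.085,0,0,0,1,0.0008,-0.0031,0.1,0,0,0,1,0.0008,-0.0031,0.1,0,0,0,1,0.0008,-0.0031,0.1,0,0,0,0.7,0.0008,-0.0031,0.1,0,0,0,0.6,0.0008,-0.0031,0.1,0,0,0,0.6], force=30)

```text
t: 14.7
eef_pos: [0.5356, 0.0559, 0.0825]
tool_rot: [0.001, 0.943, 0.333, 0.001]
contact_force: [-2.8, 1.5, 6.1]
gripper_width: 0.757
grasp_force: 32.5
```

```bash
python3 go.py .5353 .0540 .080 -48.1 0
```

```text
1 [ 0.09 -0.08 -2.94]
-1 [-1.2000e-01 -1.4000e-01  1.7706e+02]
shift [-0.0015  0.0012  0.0025] now [0.5356 0.0559 0.0825] [[0.778, 0.629, 0.002], [0.629, -0.778, -0.0], [0.001, 0.002, -1.0]]
t 14.7 q [-0.29   0.45   0.087  2.012 -0.058  0.68  -1.057] F [-2.8  1.5  6.1] w 0.757 g 32.45602190494537
```

Call:
arm_command(commands=[0,0,0,0,0,-1,0.6,0,0,0,0,0,-2,0.6,0,0,0,0,0,-3,0.6,0,0,0,0,0,-3,0.6,0,0,0,0,0,-3,0.6,0,0,0,0,0,-3,0.6])

```text
t: 15.3
eef_pos: [0.5357, 0.0558, 0.0825]
tool_rot: [0.001, 0.934, 0.358, 0.001]
contact_force: [-3.2, 2.5, 5.7]
gripper_width: 0.761
grasp_force: 32.4
```

Call:
arm_command(commands=[0,0,0,0,0,0,1,0,0,0,0,0,0,1,0,0,0,0,0,0,1,0,0,-0.03,0,0,0,1,0,0,-0.07,0,0,0,1,0,0,-0.11,0,0,0,1,0,0,-0.15,0,0,0,1,0,0,-0.19,0,0,0,1])

```text
t: 16.1
eef_pos: [0.5346, 0.0552, 0.2722]
tool_rot: [0.001, 0.934, 0.358, -0.0]
contact_force: [0.1, 0.5, -0.5]
gripper_width: 1.0
grasp_force: 0.0
```

Call:
arm_command(commands=[-0.02,0.03,-0.04,0,0,0,1,-0.04,0.06,-0.08,0,0,0,1,-0.06,0.1,-0.11,0,0,0,1,-0.09,0.14,-0.13,0,0,0,1,-0.117,0.19,-0.15,0,0,0,1,-0.13,0.215,-0.17,0,0,0,1,-0.13,0.215,-0.17,0,0,0,1])

```text
t: 16.8
eef_pos: [0.5818, -0.1982, 0.4437]
tool_rot: [0.004, 0.935, 0.354, 0.001]
contact_force: [0.6, -0.4, -0.0]
gripper_width: 1.0
grasp_force: 0.0
```

Run:
```python
from h import *
cs=[read_camera("top") for _ in range(8)]
g=np.mean([k["img"].mean(2) for k in cs],0)
for col in range(356,374):
    r=g[220:234,col];b=np.percentile(r,70);d=np.clip(b-r-12,0,None)
    if d.sum()>10: print(col,round((d*np.arange(220,234)).sum()/d.sum(),2),round(d.sum()),end=" | ")
print();np.set_printoptions(linewidth=200);print(g[222:232,354:374].astype(int))
o=get_obs();print(o["t"],o["eef_pos"])
a=cs[0]["img"][100:300,170:490,::-1];b=read_camera("scene")["img"][20:330,190:430,::-1]
cv2.imwrite("pics/f.png",np.hstack([cv2.resize(a,(480,300)),cv2.resize(b,(240,300))]))
```

```text
356 226.63 95 | 357 226.6 26 | 358 226.65 27 | 359 226.64 51 | 360 226.59 68 | 361 226.53 64 | 362 226.5 53 | 363 226.47 52 | 364 226.08 72 | 365 225.82 116 | 366 225.93 143 | 367 225.23 135 | 368 226.19 63 | 369 226.46 47 | 370 226.42 61 | 371 226.38 94 | 372 226.28 158 | 373 226.28 255 | 
[[246 251 253 254 254 254 254 254 254 253 249 235 225 228 240 251 253 253 253 253]
 [223 245 253 254 254 254 254 254 254 254 252 240 225 229 245 253 254 254 254 253]
 [172 223 249 254 254 254 254 254 254 254 253 239 218 228 247 253 254 254 251 240]
 [144 186 236 250 251 250 249 248 248 248 243 224 197 209 236 245 244 236 218 180]
 [136 158 205 232 233 224 214 212 215 214 205 183 173 182 203 213 205 186 162 137]
 [135 155 199 226 224 209 202 208 215 217 208 188 180 195 211 217 214 201 182 160]
 [138 173 229 246 247 245 245 247 249 249 245 231 217 232 241 243 243 241 235 211]
 [152 203 246 254 254 254 254 254 254 254 253 244 236 244 249 249 250 250 250 239]
 [188 235 252 254 254 254 254 254 254 254 253 247 242 246 249 249 249 251 252 245]
 [235 251 254 254 254 254 254 254 254 253 252 249 247 249 249 249 249 251 251 247]]
17.2 [ 0.58179751 -0.18918795  0.4400867 ]
```

View pics/f.png

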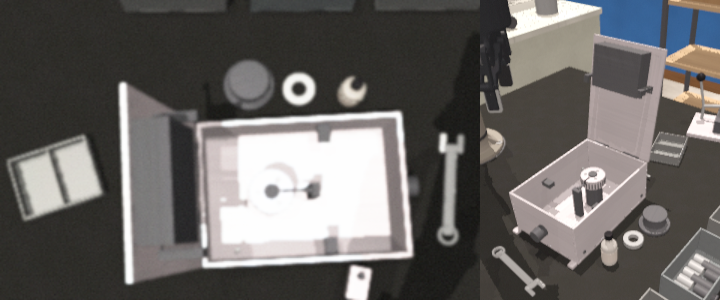

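The final picture shows the lid standing open past upright at (160,185) in the left half, and the bystanders where they were. The mark lines up with the pointer to within about 0.5°, and the arm is clear.

```bash
python3 -c "
from station import *
print(hand_in())"
```

```text
the job is handed in; nothing more can be done
None
```

The lid is tripped and standing wide open by itself, the pulley's mark faces the pointer to within about 0.5° by camera, and the job was handed in at about 17 s with the arm clear; the visible bystanders had not moved, though the screwdriver was hidden behind the open lid in the last picture.

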